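# Draw a reference rod out of its tube and lay it on the gauge saddles

## Robot

A 6-joint arm with a two-finger parallel gripper is mounted at the origin on the work surface. World frame = base frame: x ahead of the robot, y to its left, z up, the work surface at z = 0. Lengths are in m, angles in rad, forces in N, time in s.
With the tool pointing down it reaches from about 0.35 to 1 m from the base axis. Payload 7.1 kg.
Tool frame: the origin (TCP) lies at the very end of the fingers, on their centre line; the grasp point (between the pads) lies 19 mm behind it; z points along the fingers, y is the line along which they close (so a half turn about z gives the same grasp; the last joint's range is limited). The gripper opens to 85 mm and grips with 20 to 120 N. Pads are 22 mm wide; open, the fingers measure 114 mm over their backs; the gripper's body (76 mm by 85 mm) begins 54 mm behind the grasp point. The pads swing forward as they close: fully open they stand 13 mm farther back than shut.
Start: joints at [1.206, 0.423, 1.63, -0, 1.089, -0.019], TCP at [0.212, 0.588, 0.231] pointing down, gripper open.
Joint ranges: [-3, 3], [-0.9, 2.11], [0.09, 2.58], [-1.31, 4.45], [0.11, 2.69], [-2.54, 2.54]. Speed limits (rad/s): [2.39, 2.39, 3.01, 3.14, 3.14, 3.14].

## Interface

Orientations are given as [roll, pitch, yaw] about the fixed x, y, z axes, in that order (R = Rz(yaw) Ry(pitch) Rx(roll)).
In Python, from bench import sensors, grab_frame, job_done, look_for, silhouettes gives the robot as it stands. The module is installed in compiled form; this text tells all that it offers.
- The arm moves only by the shell command python3 -m crank 'ROWS' [FORCE]. ROWS is a JSON object of lists of equal length, an entry for each row: "linear": the shift along the tool's x, y, z in m, a list of three; "twist": the turn, a rotation vector about the tool's x, y, z in degrees, a list of three; "gripper": the finger opening in m, from 0 to 0.0854. A call has 1 to 10 rows; each row shifts and turns the commanded pose from where the row before left it, along the tool's axes as they then stand; what a row does not reach is not made up. A row lasts 1/10 s, in which the tool goes at most 50 mm and 8.59 degrees, less where a joint would pass 70% of its speed; a pose out of reach is approached as far as the arm can. A call is refused whole if a number of a shift passes 0.05 or a number of a turn 8.59, either way. A call with a gripper value outside its range is refused whole. The fingers move at their own pace and stop on an object; FORCE is the grip in N (left out, the last holds). Time passes only in rows, so rows that do not move let the fingers close. It gives the time, the measured TCP pose, the force, the opening and the grip force at its end, in the units of the state.
- sensors.read_state(): the state, without advancing time (a new reading comes with each control period).
- grab_frame(name): name is "scene" or "side" or "wrist"; returns a dict with "frame" (400x640x3 uint8, red, green, blue), "range_z" (400x640 float32, m along the optical axis (not along the pixel's ray), 0 where there is no reading), "fx", "fy", "cx", "cy" (pixels), "cam_to_world" (4x4, takes a point from camera to world coordinates); the wrist camera has in their place "T_tool_cam" (4x4, takes a point from camera to tool coordinates, whose origin is the TCP and whose axes are the flange's). Camera axes: x right, y up, looking along -z (the intrinsics and any distortion apply to the point x, -y, -z); pixel columns grow to the right and rows downward; lengths in m; the calibration is good to about 2 mm. A picture is of the moment at which its call begins: read the wrist's pose just before it.
- job_done(): hands the job in; it is judged then, once.
Trained networks look in the newest picture that a camera, given by its name, has taken for a name from the list of things; names that differ only in an ending like _2 or _b are one class to them, and where a whole thing is asked for, a point or a joint stands for the part that bears it (a point fixed in the world has none). Each returns a list of dicts, best first, with "score" (0 to 1); they miss things now and then, are a little off and sometimes report something else, mostly with a low value. They report only what shows in the picture. A call takes as long as a camera call. They do not tell look-alikes from the thing itself.
- look_for(camera, thing): "bbox" ([left, top, right, bottom] in pixels, round what is visible of it).
- silhouettes(camera, thing): "mask" (400x640 bool, what is visible of it) and "bbox" ([left, top, right, bottom] in pixels, round what is visible of it).
The state is a dict: "time": time; "qpos": joint angles; "joint_vel": joint speeds; "joint_efforts": joint torques, N m; "position": TCP position; "eef_rot": TCP orientation; "wrist_force": force on the tool from outside, world axes, zero at the start; "wrist_torque": the same for the moment, N m; "width": opening from 0.0 (shut) to 1.0 (fully open); "gripper_force": force on a finger pad.
Only numpy, scipy, OpenCV 4.12 (cv2) and the standard library are available. Lean on these libraries where they do the work, as an engineer would, in place of code of your own. Each camera call takes 0.05 s, during which the arm holds its last target. There are 200 camera calls.

## Task

The steel reference rod is hidden inside the horizontal storage tube. Push the sprung ejector behind the tube fully home so that the rod peeps out, draw the rod straight out, regrasping along its length so that its front end goes through the upright fork, and once its tail has left the tube lift it clear, lower it (do not drop it) into both V saddles of the cradle, about equal lengths overhanging, and let go. Never let the rod fall to the bench, and leave the other things on the bench where they are.

Things in the scene. Friction and masses are not known exactly. Their poses are not given: they have to be found in the camera images.
- dispenser: Fixed rod dispenser: base plate 60 wide (x), y -345 to +235, 12 thick. Along its own +y (drawing direction, world +y within 0.18 rad): sprung ejector; horizontal aluminium tube (outside 26, bore 18, axis 72 above the bench, y -215 to the mouth at +60) in black clamps (40 wide, y -175 and +20, tops at 92); fork at y +203. Origin: underside, below the tube axis; z up.
- tube_mouth (a point): Centre of the tube's open mouth, 72 mm above the bench; axes as the dispenser's (+y points out of the mouth, towards the fork).
- fork (a point): Top of the fork's roller, on the centre line, 143 beyond the mouth, 62.5 above the bench; axes as the dispenser's. The grey fork is 64 wide (x), 18 thick (y), top at 100; slot 24 wide, open above, a roller as its floor over which the rod rides. Its cheeks stop the fingers at rod height: pull in several strokes in the 134 free mm between mouth and fork (plate top at 12 below).
- ejector (a joint): Ejector travel along the dispenser's +y, m: 0 at rest (out), 0.062 fully home (hard stop). The spring takes about 2 N to start, 7 N at the end, plus 1 to 3 N for the rod; it springs back when let go. Fully home it leaves the rod's front end about 50 mm out of the mouth, where it stays.
- ejector_pad (a point): Centre of the back (-y) face of the ejector's black upright push plate, 72 above the bench; moves with it; axes as the dispenser's. Plate 46 wide (x), 8 thick (y), from 43 to 105 above the bench; at rest the face is 289 behind (-y of) the dispenser's origin. Free above and behind; push along +y.
- rod: The loose plain steel rod, 14 diameter, 260 long with round ends, about 0.2 to 0.4 kg. Origin at its centre, its own y axis along it (front end at +130); it may roll about y. At the start it lies on the bottom of the bore, axis 70 above the bench, its front end 2 to 10 mm inside the mouth.
- rod_front (a point): Front end of the rod, on its axis (+y end, the one that leaves the tube first).
- rod_tail (a point): Tail end of the rod, on its axis (-y end).
- cradle: Fixed gauge cradle beyond the dispenser: white base 70 x 230 x 22 high with two grey V saddles 16 thick at its y -80 and +80 (90-degree V open upward, vertex 50 above the bench, tops about 74, V about 45 wide). Origin: centre of the underside; y runs from saddle to saddle, world y within 0.2 rad. Between the saddles 144 are free for the fingers.
- saddle_seat (a point): Where the rod's centre comes to lie: midway between the saddles, 60 mm above the bench, axes as the cradle's. Either end of the rod may point either way.
- multimeter: Bystander: grey handheld meter lying flat, 85 x 160 x 34. Origin: centre of its underside.
- screwdriver: Bystander: screwdriver lying on the bench. Origin on its underside.
- mug: Bystander: white mug, 80 across, 90 high. Origin: centre of its underside.
- carton: Bystander: small cardboard carton 90 x 90 x 35. Origin: centre of its underside.
Mind the look-alikes: they are no part of the job. Of the things like the cradle, leave any that is green; of the rest the larger one is meant.

How it is judged:
On the way, in this order (a step that is already met when the one before it is completed fails the run):
1. the ejector has been pushed home (at least 56 of its 62 mm) (value of joint ejector above 0.056 m), for 0.05 s.
2. the rod's front end has gone through the fork's slot while its tail is still in the tube (y of rod_front in the frame of dispenser above 0.215 m and x of rod_front in the frame of dispenser between -0.014 and 0.014 m and z of rod_front in the frame of dispenser between 0.055 and 0.095 m and y of rod_tail in the frame of dispenser below 0.055 m), for 0.05 s.
3. the rod's tail has left the tube (y of rod_tail in the frame of tube_mouth above 0.001 m), for 0.05 s.
4. the rod is down in both saddles while the fingers still hold it (x of rod_front in the frame of saddle_seat between -0.008 and 0.008 m and x of rod_tail in the frame of saddle_seat between -0.008 and 0.008 m and y of rod in the frame of saddle_seat between -0.025 and 0.025 m and z of rod_front in the frame of saddle_seat between -0.006 and 0.006 m and z of rod_tail in the frame of saddle_seat between -0.006 and 0.006 m and contact force between the fingers and rod above 0.5 N), for 0.05 s.
At the end, for the whole second after the job is handed in: The rod lies at rest in both V saddles, each end within 8 mm sideways and 6 mm in height of the saddles' line, its middle within 25 mm of midway between them, released; the ejector is back out (under 8 mm of travel) (x of rod_front in the frame of saddle_seat between -0.008 and 0.008 m and x of rod_tail in the frame of saddle_seat between -0.008 and 0.008 m and y of rod in the frame of saddle_seat between -0.025 and 0.025 m and z of rod_front in the frame of saddle_seat between -0.006 and 0.006 m and z of rod_tail in the frame of saddle_seat between -0.006 and 0.006 m and linear speed of rod below 0.02 m/s and value of joint ejector below 0.008 m); the robot touches nothing.
It fails at once if the rod falls to the bench (an end or its middle below 20 mm) (height (world z) of any of rod_front, rod_tail, rod below 0.02 m).
It fails at once if the multimeter is moved more than 30 mm (distance of multimeter from where it was at the start of the episode above 0.03 m).
It fails at once if the screwdriver is moved more than 30 mm (distance of screwdriver from where it was at the start of the episode above 0.03 m).
It fails at once if the mug is moved more than 30 mm (distance of mug from where it was at the start of the episode above 0.03 m).
It fails at once if the carton is moved more than 30 mm (distance of carton from where it was at the start of the episode above 0.03 m).
It also fails if it takes over 72 s, if anything falls off the work surface, if the arm or the gripper's body presses on something with over 40 N, if the wrist force passes 120 N, or if a joint passes its speed limit or range.

## Working session

There is one attempt and no reset: what is moved stays moved. The work goes in short steps, Python scripts to look and compute and a shell command to move; the robot and the scene stay as the last step left them, time stands still between calls to the robot, and variables do not carry over. Pictures are saved under pics/ and viewed, at most 10 in all, crops included, and the job is handed in when it is done.

```bash
mkdir -p pics; cat > h.py <<'E'
import numpy as np, cv2
from bench import sensors, grab_frame, job_done, look_for, silhouettes
from scipy.spatial.transform import Rotation as R
def pose():
    s=sensors.read_state(); T=np.eye(4); T[:3,:3]=R.from_euler('xyz',s['eef_rot']).as_matrix(); T[:3,3]=s['position']; return T
def cloud(name):
    T=pose(); f=grab_frame(name); z=f['range_z']; v,u=np.mgrid[:400,:640]
    P=np.stack([(u-f['cx'])/f['fx']*z,-(v-f['cy'])/f['fy']*z,-z,np.ones_like(z)],-1)
    M=f['cam_to_world'] if 'cam_to_world' in f else T@f['T_tool_cam']
    W=(P@M.T)[...,:3]; W[z==0]=np.nan
    return f['frame'],W
def save(im,n): cv2.imwrite('pics/'+n,cv2.cvtColor(im,cv2.COLOR_RGB2BGR))
E
python3 - <<'E'
from h import *
print(sensors.read_state())
for c in('scene','side'):
    im,W=cloud(c); save(im,c+'0.png'); np.save(c+'W.npy',W)
    for t in('dispenser','ejector_pad','fork','cradle','multimeter','screwdriver','mug','carton'):
        for s in silhouettes(c,t)[:4]:
            p=W[s['mask']]; p=p[~np.isnan(p[:,0])]
            print(c,t,round(s['score'],2),np.round(s['bbox']),np.round(np.nanmedian(p,0),3), np.round(np.percentile(p,[2,98],axis=0),3).tolist() if len(p) else 0)
E
```

```text
{'time': 0.0, 'qpos': array([ 1.20602551e+00,  4.23875714e-01,  1.63070287e+00, -2.29283739e-05,
        1.08861008e+00, -1.89912914e-02]), 'joint_vel': array([-1.43380782e-03,  4.24147566e-05, -1.03154170e-03,  7.52917226e-04,
        2.13682931e-04, -6.36531705e-04]), 'joint_efforts': array([-6.10968873e-04, -5.57382774e+01, -2.81740361e+01, -1.24728326e-04,
        7.46125763e-03, -1.93314293e-05]), 'position': array([0.21160799, 0.58749248, 0.23051887]), 'eef_rot': array([-3.13999655e+00, -1.00148990e-05,  2.79582377e+00]), 'wrist_force': array([-0.64000771, -0.08186952,  0.04490996]), 'wrist_torque': array([ 0.03143016,  0.01756806, -0.02185996]), 'gripper_force': 0.0, 'width': 1.0004508588068566}
scene dispenser 0.83 [234. 162. 418. 207.] [ 0.47  -0.022  0.014] [[0.427, -0.287, 0.004], [0.496, 0.25, 0.097]]
scene ejector_pad 0.76 [247. 161. 275. 188.] [ 0.473 -0.24   0.076] [[0.392, -0.271, 0.001], [0.493, -0.184, 0.107]]
scene fork 0.94 [235. 163. 420. 205.] [ 0.469 -0.022  0.014] [[0.406, -0.288, 0.0], [0.497, 0.26, 0.098]]
scene cradle 0.86 [295. 278. 363. 316.] [0.837 0.041
[... 1327 characters left out ...]
0.619, -0.089, 0.006], [0.694, 0.128, 0.07]]
side cradle 0.7 [386. 137. 412. 185.] [ 0.264 -0.275  0.025] [[0.223, -0.387, 0.009], [0.305, -0.17, 0.069]]
side multimeter 0.94 [309. 106. 342. 140.] [ 0.574 -0.454  0.035] [[0.524, -0.547, 0.009], [0.627, -0.391, 0.045]]
side screwdriver 0.92 [253. 325. 311. 360.] [0.535 0.489 0.024] [[0.493, 0.456, 0.003], [0.623, 0.56, 0.031]]
side mug 0.96 [271. 125. 288. 157.] [ 0.731 -0.273  0.061] [[0.693, -0.34, 0.002], [0.769, -0.227, 0.094]]
side carton 0.91 [234. 269. 263. 305.] [0.702 0.36  0.036] [[0.656, 0.304, 0.008], [0.745, 0.4, 0.041]]
side carton 0.29 [340. 146. 350. 167.] [ 0.467 -0.243  0.079] [[0.445, -0.277, 0.013], [0.488, -0.192, 0.109]]
```

View pics/scene0.png

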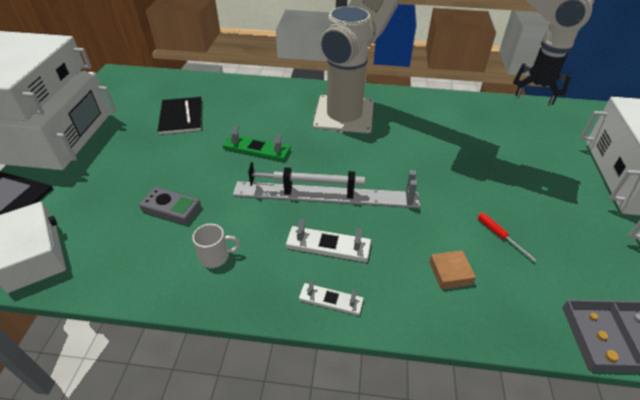

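```bash
python3 - <<'E'
from h import *
for c in('scene','side'):
    W=np.load(c+'W.npy').reshape(-1,3)
    x,y,z=W.T
    # tube top ridge: z>0.078
    m=(z>.0775)&(z<.089)&(x>.40)&(x<.53)&(y>-.16)&(y<.06)
    l=[]
    for a in np.arange(-.16,.07,.02):
        k=m&(y>=a)&(y<a+.02)
        if k.sum()>3: q=W[k]; i=q[:,2]>np.percentile(q[:,2],60); l.append([q[i,0].mean(),q[i,1].mean(),q[:,2].max(),k.sum()])
    print(c,'tube',np.round(l,3).tolist())
    for n,(zl,zh,yl,yh) in {'ej':(.09,.115,-.35,-.18),'fork':(.085,.11,.18,.32),'clampF':(.089,.1,.0,.15)}.items():
        k=(z>zl)&(z<zh)&(x>.38)&(x<.55)&(y>yl)&(y<yh); q=W[k]
        if len(q): print(c,n,len(q),np.round(q.mean(0),4),np.round(np.percentile(q,[3,97],axis=0),4).tolist())
    for nm,(xl,xh,yl,yh) in {'mid':(.58,.73,-.13,.16),'near':(.18,.35,-.42,-.15)}.items():
        b=(x>xl)&(x<xh)&(y>yl)&(y<yh)
        for zl,zh in((.018,.027),(.055,.08)):
            q=W[b&(z>zl)&(z<zh)][:,:2].astype(np.float32)
            if len(q)<5: continue
            r=cv2.minAreaRect(q*1000); print(c,nm,zl,len(q),np.round(r[0]),np.round(r[1]),round(r[2],1), np.round(q.mean(0),3))
E
```

```text
scene tube [[0.473, -0.151, 0.089, 27.0], [0.471, -0.127, 0.089, 28.0], [0.466, -0.11, 0.089, 34.0], [0.462, -0.09, 0.088, 35.0], [0.465, -0.071, 0.088, 40.0], [0.463, -0.051, 0.088, 37.0], [0.462, -0.028, 0.089, 38.0], [0.46, -0.01, 0.087, 41.0], [0.46, 0.01, 0.088, 36.0], [0.46, 0.029, 0.088, 36.0], [0.466, 0.049, 0.089, 28.0]]
scene ej 49 [ 0.4742 -0.2437  0.1009] [[0.4481, -0.2486, 0.0907], [0.4946, -0.2405, 0.1076]]
scene fork 105 [0.4503 0.2409 0.0963] [[0.4167, 0.2322, 0.0865], [0.4797, 0.2497, 0.1028]]
scene clampF 70 [0.4552 0.0584 0.0926] [[0.4369, 0.048, 0.0898], [0.4748, 0.0692, 0.0954]]
scene mid 0.018 1430 [660.  15.] [230.  73.] 84.5 [0.664 0.017]
scene mid 0.055 145 [658.  15.] [176.  52.] 85.4 [0.655 0.014]
scene near 0.018 698 [ 264. -283.] [231.  77.] 80.9 [ 0.271 -0.278]
scene near 0.055 97 [ 264. -285.] [181.  54.] 79.1 [ 0.26  -0.284]
side tube [[0.455, -0.153, 0.089, 4.0], [0.466, -0.127, 0.089, 27.0], [0.461, -0.108, 0.088, 23.0], [0.46, -0.089, 0.089, 25.0], [0.459, -0.07, 0.088, 32.0], [0.458, -0.047, 0.088, 27.0], [0.458, -0.03, 0.089, 23.0], [0.456, -0.01, 0.088, 32.0], [0.456, 0.012, 0.088, 29.0], [0.455, 0.028, 0.089, 24.0]]
side ej 56 [ 0.4661 -0.2443  0.1001] [[0.4442, -0.2527, 0.0903], [0.4886, -0.2382, 0.109]]
side fork 102 [0.4441 0.2438 0.0983] [[0.4143, 0.2329, 0.0876], [0.4749, 0.2517, 0.1054]]
side clampF 75 [0.454  0.0602 0.0938] [[0.4354, 0.0457, 0.0895], [0.472, 0.0856, 0.0986]]
side mid 0.018 684 [657.  15.] [232.  71.] 85.1 [0.655 0.024]
side mid 0.055 116 [656.  14.] [181.  52.] 85.4 [0.659 0.025]
side near 0.018 500 [ 262. -283.] [239.  70.] 80.1 [ 0.262 -0.275]
side near 0.055 89 [ 262. -284.] [187.  49.] 79.9 [ 0.264 -0.276]
```

The scene shows the dispenser (ejector at px ~250,175, fork ~412,188), with the target large white cradle at ~328,244. The green cradle (~257,147) and the smaller white one (~331,298) are decoys. First I turn the tool into line with the dispenser, then move above it for a close look.

```bash
python3 -m crank '{"linear":[[0,0,0],[0,0,0],[0,0,0],[0,0,0],[0,0,0],[0,0,0],[0,0,0],[0,0,0]],"twist":[[0,0,8.44],[0,0,8.44],[0,0,8.44],[0,0,8.44],[0,0,8.44],[0,0,8.44],[0,0,8.44],[0,0,8.44]],"gripper":[0.085,0.085,0.085,0.085,0.085,0.085,0.085,0.085]}'
python3 -m crank '{"linear":[[-0.02,0.02,-0.012],[-0.04,0.022,-0.012],[-0.04,0.022,-0.012],[-0.04,0.022,-0.012],[-0.04,0.022,-0.012],[-0.04,0.022,-0.012],[-0.04,0.022,-0.012],[-0.04,0.022,-0.012],[-0.04,0.022,-0.012],[-0.04,0.022,-0.012]],"twist":[[0,0,0],[0,0,0],[0,0,0],[0,0,0],[0,0,0],[0,0,0],[0,0,0],[0,0,0],[0,0,0],[0,0,0]],"gripper":[0.085,0.085,0.085,0.085,0.085,0.085,0.085,0.085,0.085,0.085]}'
python3 -m crank '{"linear":[[-0.04,0.022,0],[-0.04,0.022,0],[-0.04,0.022,0],[-0.04,0.022,0],[-0.04,0.022,0],[0,0,0],[0,0,0]],"twist":[[0,0,0],[0,0,0],[0,0,0],[0,0,0],[0,0,0],[0,0,0],[0,0,0]],"gripper":[0.085,0.085,0.085,0.085,0.085,0.085,0.085]}'
python3 - <<'E'
from h import *
im,W=cloud('wrist'); save(im,'w1.png'); np.save('w1.npy',W); np.save('w1rgb.npy',im)
E
```

```text
time: 1.7
position: [0.2118, 0.588, 0.2313]
eef_rot: [3.142, 0.0, 1.611]
wrist_force: [-0.5, -0.1, -0.5]
width: 0.996
gripper_force: 0.0
time: 2.7
position: [0.4479, 0.2169, 0.3521]
eef_rot: [3.141, -0.0, 1.617]
wrist_force: [1.7, 0.8, -0.3]
width: 0.999
gripper_force: 0.0
time: 3.4
position: [0.5665, 0.023, 0.351]
eef_rot: [-3.141, -0.0, 1.615]
wrist_force: [-0.3, -0.1, -0.1]
width: 0.994
gripper_force: 0.0
```

View pics/w1.png

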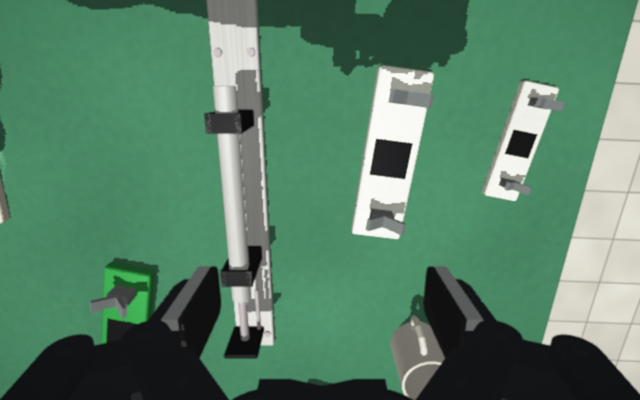

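The wrist view shows the tube running from (226,90) to (240,300), the ejector plate at (243,343) and the target cradle at (392,155) with V saddles at (410,92) and (386,218). I'll fit the poses from this depth image.

```bash
cat > fit.py <<'E'
from h import *
from scipy.optimize import least_squares
import sys
W=np.load(sys.argv[1]+'.npy'); P=W.reshape(-1,3); P=P[~np.isnan(P[:,0])]; x,y,z=P.T
# tube: cylinder r=13 at z axis .072 (z offset free), line x=a+b*y
q=P[(abs(x-.46)<.035)&(y>-.16)&(y<.095)&(z>.068)&(z<.0875)&~((y>.04)&(y<.08))&~((y<-.12))]
f=lambda p: np.hypot((q[:,0]-p[0]-p[1]*q[:,1])*np.cos(p[1]),q[:,2]-p[2])-.013
if len(q)>20:
    r=least_squares(f,[.46,-.047,.072],loss='soft_l1',f_scale=.001); print('tube x=a+b y',r.x,len(q),np.abs(r.fun).mean(), 'ymax',np.percentile(q[:,1],99.5))
for n,(zl,zh,yl,yh,xl,xh) in {'ej':(.095,.115,-.30,-.18,.4,.55),'fork':(.092,.11,.2,.3,.4,.5),'clampF':(.088,.1,.03,.09,.42,.49)}.items():
    k=(z>zl)&(z<zh)&(x>xl)&(x<xh)&(y>yl)&(y<yh); 
    if k.sum()>10: Q=P[k]; print(n,k.sum(),np.round((Q.min(0)+Q.max(0))/2,4),np.round(np.percentile(Q,[2,98],axis=0),4).tolist())
b=(x>.58)&(x<.74)&(y>-.13)&(y<.16)
for zl,zh in((.018,.027),(.055,.08)):
    Q=P[b&(z>zl)&(z<zh)].astype(np.float32)
    if len(Q)>20: rr=cv2.minAreaRect(Q[:,:2]*1000); print('cradle',zl,len(Q),np.round(rr[0],1),np.round(rr[1],1),round(rr[2],2),'z',np.median(Q[:,2]),Q[:,2].max())
for s in(-1,1):
    Q=P[b&(z>.045)&(z<.09)&(s*(y-.015)>.05)]
    if len(Q)>20: print('saddle',s,len(Q),np.round(Q.min(0),4),np.round(Q.max(0),4), np.round(np.median(Q,0),4))
    # top parts each side
E
python3 fit.py w1
```

```text
tube x=a+b y [ 0.45658416 -0.04589864  0.0705154 ] 2982 0.0005410233093377972 ymax 0.09430497084732631
ej 284 [ 0.468  -0.2456  0.1001] [[0.4472, -0.2495, 0.0953], [0.4899, -0.2419, 0.1047]]
clampF 732 [0.4539 0.0575 0.0908] [[0.435, 0.0471, 0.089], [0.4737, 0.068, 0.0924]]
cradle 0.018 7431 [657.6  13.3] [229.1  69.6] 85.09 z 0.020742392 0.026945364
cradle 0.055 860 [657.9  12.9] [176.5  51. ] 85.05 z 0.06445158 0.071390614
saddle -1 528 [ 0.6258 -0.0761  0.045 ] [ 0.6769 -0.0564  0.0713] [ 0.6541 -0.0653  0.0605]
saddle 1 626 [0.6393 0.0832 0.0464] [0.6909 0.1024 0.0714] [0.6682 0.0928 0.0618]
```

```bash
python3 -m crank '{"linear":[[-0.02,-0.006,0.01],[-0.035,-0.013,0.015],[-0.035,-0.013,0.015],[-0.035,-0.013,0.015],[-0.035,-0.013,0.015],[-0.035,-0.013,0.015],[-0.035,-0.013,0.015],[-0.035,-0.013,0.015],[-0.041,-0.014,0.015],[0,0,0]],"twist":[[0,0,0],[0,0,0],[0,0,0],[0,0,0],[0,0,0],[0,0,0],[0,0,0],[0,0,0],[0,0,0],[0,0,0]],"gripper":[0,0,0,0,0,0,0,0,0,0]}'
python3 - <<'E'
from h import *
im,W=cloud('wrist'); save(im,'w2.png'); np.save('w2.npy',W)
E
python3 fit.py w2
```

```text
time: 4.45
position: [0.468, -0.2887, 0.2197]
eef_rot: [-3.139, -0.001, 1.615]
wrist_force: [0.3, 0.8, -0.4]
width: 0.005
gripper_force: 0.0
ej 733 [ 0.4685 -0.2471  0.1003] [[0.4471, -0.2513, 0.099], [0.4897, -0.2427, 0.1047]]
```

View pics/w2.png

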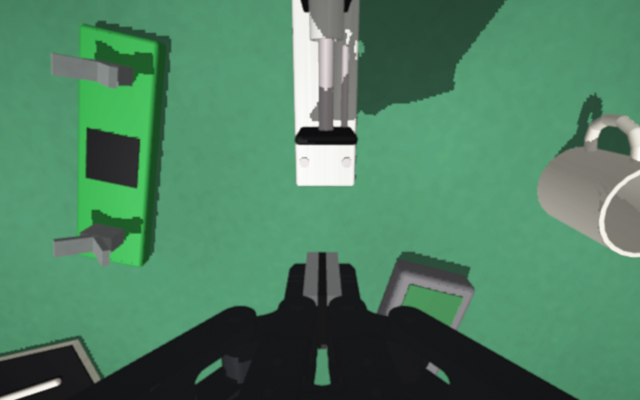

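The closed fingers are lined up behind the ejector plate (plate at px 326,135, fingers at 322,265). Next: descend and push.

```bash
python3 -m crank '{"linear":[[0,0,0.02],[0,0,0.035],[0,0,0.035],[0,0,0.035],[0,0,0.03],[0,0,0]],"twist":[[0,0,0],[0,0,0],[0,0,0],[0,0,0],[0,0,0],[0,0,0]],"gripper":[0,0,0,0,0,0]}'
python3 -m crank '{"linear":[[0.01,0,0],[0.01,0,0],[0.01,0,0],[0.01,0,0],[0.01,0,0],[0.01,0,0],[0.01,0,0],[0.008,0,0],[0,0,0]],"twist":[[0,0,0],[0,0,0],[0,0,0],[0,0,0],[0,0,0],[0,0,0],[0,0,0],[0,0,0],[0,0,0]],"gripper":[0,0,0,0,0,0,0,0,0]}'
```

```text
time: 5.1
position: [0.4683, -0.2836, 0.0636]
eef_rot: [-3.136, -0.004, 1.62]
wrist_force: [-1.0, 0.4, 0.2]
width: 0.004
gripper_force: 0.0
time: 6.0
position: [0.4675, -0.2091, 0.0681]
eef_rot: [3.138, 0.003, 1.618]
wrist_force: [-0.9, -6.3, 4.5]
width: -0.003
gripper_force: 3.0
```

```bash
python3 -m crank '{"linear":[[0.004,0,0],[0.004,0,0],[0.003,0,0],[0,0,0]],"twist":[[0,0,0],[0,0,0],[0,0,0],[0,0,0]],"gripper":[0,0,0,0]}'
python3 -m crank '{"linear":[[0.003,0,0],[0.002,0,0],[0,0,0]],"twist":[[0,0,0],[0,0,0],[0,0,0]],"gripper":[0,0,0]}'
```

```text
time: 6.4
position: [0.4671, -0.1995, 0.0682]
eef_rot: [3.138, 0.004, 1.619]
wrist_force: [-2.6, -12.2, 4.4]
width: 0.002
gripper_force: 5.9
time: 6.7
position: [0.4674, -0.1991, 0.0684]
eef_rot: [3.136, 0.01, 1.621]
wrist_force: [-9.2, -41.9, -1.6]
width: 0.002
gripper_force: 20.8
```

```bash
python3 -m crank '{"linear":[[-0.015,0,0],[-0.03,0,0],[-0.03,0,0],[-0.01,0,-0.02],[0,0,-0.04],[0,0,-0.04],[0,0,-0.04],[0,0,-0.01]],"twist":[[0,0,0],[0,0,0],[0,0,0],[0,0,0],[0,0,0],[0,0,0],[0,0,0],[0,0,0]],"gripper":[0,0,0,0,0,0,0,0]}'
python3 -m crank '{"linear":[[0.02,0,0],[0.045,0,0],[0.045,0,0],[0.045,0,0],[0.045,0,0],[0.045,0,0],[0.045,0,0],[0.045,0,0],[0.015,0,0],[0,0,0]],"twist":[[0,0,0],[0,0,0],[0,0,0],[0,0,0],[0,0,0],[0,0,0],[0,0,0],[0,0,0],[0,0,0],[0,0,0]],"gripper":[0.04,0.04,0.04,0.04,0.04,0.04,0.04,0.04,0.04,0.04]}'
python3 - <<'E'
from h import *
im,W=cloud('wrist'); save(im,'w3.png'); np.save('w3.npy',W)
P=W.reshape(-1,3); o=np.array([.4549,.038]); c,s=np.cos(.0459),np.sin(.0459)
d=P[:,:2]-o; X=d[:,0]*c+d[:,1]*s; Y=-d[:,0]*s+d[:,1]*c; Z=P[:,2]
m=(abs(X)<.015)&(Y>.062)&(Y<.19)&(Z>.066)
print('rod',m.sum(),np.percentile(Y[m],[1,99,100]),Z[m].max()); 
t=m&(Z>np.percentile(Z[m],70)); print('rodx',X[t].mean(),np.polyfit(Y[t],X[t],1))
m=(abs(X)<.04)&(Y>.18)&(Y<.23)&(Z>.092); print('fork',m.sum(),np.percentile(X[m],[1,99]),np.percentile(Y[m],[1,99]),Z[m].max())
print(sensors.read_state()['position'])
E
```

```text
time: 7.5
position: [0.4715, -0.2785, 0.2218]
eef_rot: [3.134, 0.005, 1.618]
wrist_force: [0.1, -0.5, -0.4]
width: 0.001
gripper_force: 0.0
time: 8.5
position: [0.4522, 0.074, 0.2164]
eef_rot: [3.142, -0.0, 1.621]
wrist_force: [0.0, -0.5, -0.5]
width: 0.47
gripper_force: 0.0
rod 1033 [0.06232701 0.10892348 0.10966904] 0.078028087466044
rodx 0.00035551071102887604 [ 4.94707734e-03 -5.75534558e-05]Traceback (most recent call last):
  File "<stdin>", line 8, in <module>
    return _quantile_unchecked(
        a, q, axis, out, overwrite_input, method, keepdims, weights)
    return _ureduce(a,
                    func=_quantile_ureduce_func,
    ...<5 lines>...
                    overwrite_input=overwrite_input,
                    method=method)
    r = func(a, **kwargs)
    result = _quantile(arr,
                       quantiles=q,
    ...<2 lines>...
                       out=out,
                       weights=wgt)
    slices_having_nans = np.isnan(arr[-1, ...])
                                  ~~~^^^^^^^^^
IndexError: index -1 is out of bounds for axis 0 with size 0
```

View pics/w3.png

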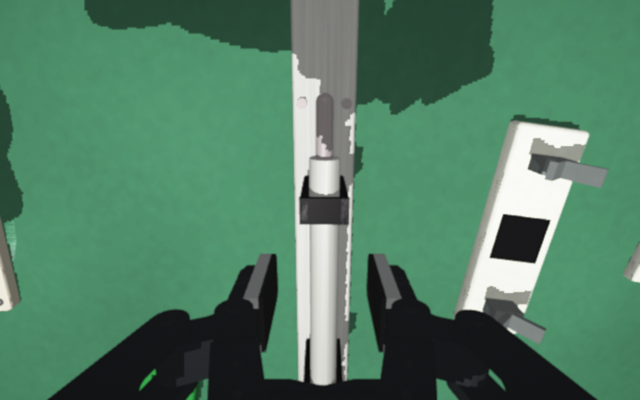

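The rod's front end shows at px (324,95), Y≈110 mm, centred. Now the first grasp.

```bash
python3 -m crank '{"linear":[[0.025,0,0],[0.029,0.001,0.01],[0,0,0.035],[0,0,0.035],[0,0,0.035],[0,0,0.03],[0,0,0.02],[0,0,0]],"twist":[[0,0,0],[0,0,0],[0,0,0],[0,0,0],[0,0,0],[0,0,0],[0,0,0],[0,0,0]],"gripper":[0.04,0.04,0.04,0.04,0.04,0.04,0.04,0.04]}'
python3 - <<'E'
from h import *
p=np.mean([pose()[:3,3] for _ in range(5)],0); d=p[:2]-[.4549,.038]; print(d@[.99895,.04588],d@[-.04588,.99895],p[2])
E
python3 -m crank '{"linear":[[0,0,0],[0,0,0],[0,0,0],[0,0,0],[0,0,0],[0,0,0]],"twist":[[0,0,0],[0,0,0],[0,0,0],[0,0,0],[0,0,0],[0,0,0]],"gripper":[0,0,0,0,0,0]}' 50
```

```text
time: 9.35
position: [0.4497, 0.1241, 0.0491]
eef_rot: [-3.136, 0.001, 1.616]
wrist_force: [-0.3, -0.5, 0.2]
width: 0.468
gripper_force: 0.0
-0.001260565795992052 0.08620028466293492 0.04912032777933113
time: 9.95
position: [0.4523, 0.1256, 0.0521]
eef_rot: [3.14, -0.0, 1.618]
wrist_force: [0.7, -4.2, 6.4]
width: 0.143
gripper_force: 49.1
```

```bash
python3 -m crank '{"linear":[[0.008,0,0],[0.012,0,0],[0.012,0,0],[0.012,0,0],[0.006,0,0],[0,0,0]],"twist":[[0,0,0],[0,0,0],[0,0,0],[0,0,0],[0,0,0],[0,0,0]],"gripper":[0,0,0,0,0,0]}' 50
python3 -m crank '{"linear":[[0,0,0],[0,0,0],[0,0,0],[-0.02,0,0],[-0.02,0,0],[-0.02,0,0],[-0.005,0,0],[0,0,0]],"twist":[[0,0,0],[0,0,0],[0,0,0],[0,0,0],[0,0,0],[0,0,0],[0,0,0],[0,0,0]],"gripper":[0.035,0.035,0.035,0.035,0.035,0.035,0.035,0.035]}'
python3 - <<'E'
from h import *
im,W=cloud('scene'); save(im[140:220,220:440].repeat(3,0).repeat(3,1),'s4.png')
P=W.reshape(-1,3); d=P[:,:2]-[.4549,.038]; X=d@[.99895,.04588];Y=d@[-.04588,.99895];Z=P[:,2]
m=(abs(X)<.02)&(Y>.11)&(Y<.19)&(Z>.055)&(Z<.085); print(m.sum(),np.percentile(Y[m],[50,98,100]) if m.any() else 0)
p=np.mean([pose()[:3,3] for _ in range(5)],0); d=p[:2]-[.4549,.038]; print(d@[.99895,.04588],d@[-.04588,.99895],p[2])
E
```

```text
time: 10.55
position: [0.4493, 0.1771, 0.0514]
eef_rot: [3.141, -0.001, 1.618]
wrist_force: [-0.3, 3.4, 3.1]
width: 0.144
gripper_force: 48.8
time: 11.35
position: [0.4523, 0.11, 0.0513]
eef_rot: [-3.141, -0.0, 1.615]
wrist_force: [0.8, 0.1, 0.4]
width: 0.413
gripper_force: 0.0
76 [0.13562806 0.15948889 0.15969191]
0.0008380335266567464 0.07261731300320291 0.05132562888250138
```

The front end is now at Y≈160 mm. Second stroke, through the fork.

```bash
python3 -m crank '{"linear":[[0.003,0,0],[0,0,0],[0,0,0],[0,0,0],[0,0,0],[0,0,0]],"twist":[[0,0,0],[0,0,0],[0,0,0],[0,0,0],[0,0,0],[0,0,0]],"gripper":[0.035,0,0,0,0,0]}' 50
python3 -m crank '{"linear":[[0.006,0,0],[0.012,0,0],[0.012,0,0],[0.012,0,0],[0.012,0,0],[0.012,0,0],[0.012,0,0],[0.012,0,0],[0.006,0,0],[0,0,0]],"twist":[[0,0,0],[0,0,0],[0,0,0],[0,0,0],[0,0,0],[0,0,0],[0,0,0],[0,0,0],[0,0,0],[0,0,0]],"gripper":[0,0,0,0,0,0,0,0,0,0]}' 50
python3 - <<'E'
from h import *
im,W=cloud('scene'); save(im[140:220,220:460].repeat(3,0).repeat(3,1),'s5.png')
P=W.reshape(-1,3); d=P[:,:2]-[.4549,.038]; X=d@[.99895,.04588];Y=d@[-.04588,.99895];Z=P[:,2]
m=(abs(X)<.02)&(Y>.215)&(Y<.33)&(Z>.05)&(Z<.09); print(m.sum(),np.percentile(Y[m],[50,98,100]),Z[m].max() if m.any() else 0)
p=np.mean([pose()[:3,3] for _ in range(5)],0); d=p[:2]-[.4549,.038]; print(d@[.99895,.04588],d@[-.04588,.99895],p[2])
E
```

```text
time: 12.0
position: [0.4523, 0.1139, 0.0514]
eef_rot: [3.141, -0.0, 1.618]
wrist_force: [-0.8, 2.9, 2.0]
width: 0.144
gripper_force: 48.6
time: 13.0
position: [0.4477, 0.2106, 0.0513]
eef_rot: [3.141, -0.0, 1.618]
wrist_force: [0.6, 0.6, -1.6]
width: 0.144
gripper_force: 48.6
60 [0.23911077 0.25510635 0.25976525] 0.07972424482378748
0.0007172999398456629 0.1722424699680872 0.05130142315537456
```

View pics/s5.png

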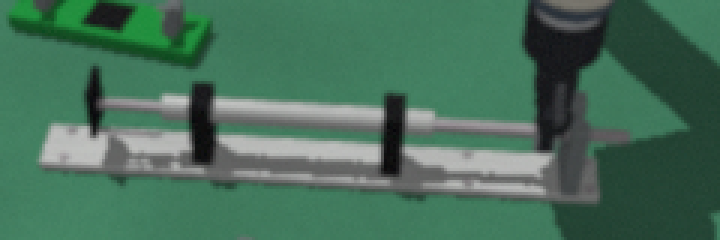

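The crop shows the rod from the tube mouth (435,122) through the fork to its front end (628,135), with the ejector back out. Third stroke, with a regrasp closer to the rod's middle.

```bash
python3 -m crank '{"linear":[[0,0,0],[0,0,0],[0,0,0],[-0.02,0,0],[-0.02,0,0],[-0.02,0,0],[-0.006,0,0],[0,0,0]],"twist":[[0,0,0],[0,0,0],[0,0,0],[0,0,0],[0,0,0],[0,0,0],[0,0,0],[0,0,0]],"gripper":[0.035,0.035,0.035,0.035,0.035,0.035,0.035,0]}' 90
python3 -m crank '{"linear":[[0,0,0],[0,0,0],[0,0,0],[0,0,0],[0,0,0],[0,0,0]],"twist":[[0,0,0],[0,0,0],[0,0,0],[0,0,0],[0,0,0],[0,0,0]],"gripper":[0,0,0,0,0,0]}' 90
python3 -m crank '{"linear":[[0.006,0,0],[0.01,0,0],[0.011,0,0],[0.012,0,0],[0.012,0,0],[0.012,0,0],[0.007,0,0],[0,0,0],[0,0,0]],"twist":[[0,0,0],[0,0,0],[0,0,0],[0,0,0],[0,0,0],[0,0,0],[0,0,0],[0,0,0],[0,0,0]],"gripper":[0,0,0,0,0,0,0,0,0]}' 90
python3 - <<'E'
from h import *
im,W=cloud('scene'); save(im[140:220,220:460].repeat(3,0).repeat(3,1),'s6.png')
P=W.reshape(-1,3); d=P[:,:2]-[.4549,.038]; X=d@[.99895,.04588];Y=d@[-.04588,.99895];Z=P[:,2]
m=(abs(X)<.02)&(Y>.215)&(Y<.4)&(Z>.05)&(Z<.09); print(m.sum(),np.percentile(Y[m],[50,98,100]),Z[m].max() if m.any() else 0)
m=(abs(X)<.02)&(Y>.03)&(Y<.15)&(Z>.05)&(Z<.1); print([(a,round(Z[m&(Y>a)&(Y<a+.01)].max(initial=0),3)) for a in np.arange(.03,.15,.01).round(2)])
p=np.mean([pose()[:3,3] for _ in range(5)],0); d=p[:2]-[.4549,.038]; print(d@[.99895,.04588],d@[-.04588,.99895],p[2])
E
```

```text
time: 13.85
position: [0.4509, 0.143, 0.0514]
eef_rot: [3.142, -0.0, 1.615]
wrist_force: [-0.2, 0.1, 0.0]
width: 0.257
gripper_force: 0.0
time: 14.45
position: [0.4513, 0.144, 0.0516]
eef_rot: [3.14, -0.0, 1.618]
wrist_force: [1.1, -4.1, 5.4]
width: 0.133
gripper_force: 87.8
time: 15.35
position: [0.4475, 0.2141, 0.0513]
eef_rot: [3.141, -0.001, 1.618]
wrist_force: [-0.1, 2.0, -0.1]
width: 0.136
gripper_force: 87.7
169 [0.27235905 0.32380348 0.32676175] 0.08014592384707298
[(np.float64(0.03), np.float64(0.096)), (np.float64(0.04), np.float64(0.086)), (np.float64(0.05), np.float64(0.087)), (np.float64(0.06), np.float64(0.076)), (np.float64(0.07), np.float64(0.081)), (np.float64(0.08), np.float64(0.08)), (np.float64(0.09), np.float64(0.08)), (np.float64(0.1), np.float64(0.079)), (np.float64(0.11), np.float64(0.077)), (np.float64(0.12), np.float64(0.078)), (np.float64(0.13), np.float64(0.08)), (np.float64(0.14), np.float64(0.079))]
0.0006703258255858887 0.1759974286028835 0.05124104203795719
```

View pics/s6.png

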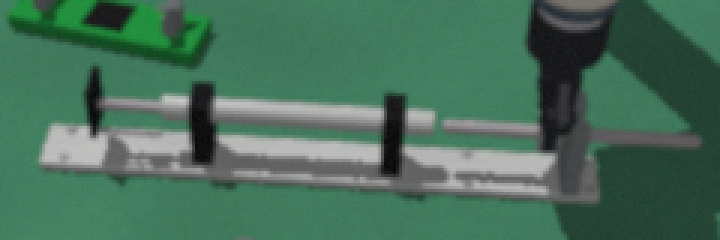

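A gap at px (438,121) shows the tail is out of the tube. Lift.

```bash
python3 -m crank '{"linear":[[0,0,-0.005],[0,0,-0.012],[0,0,-0.015],[0,0,-0.015],[0,0,-0.015],[0,0,-0.015],[0,0,-0.015],[0,0,-0.012],[0,0,-0.006],[0,0,0]],"twist":[[0,0,0],[0,0,0],[0,0,0],[0,0,0],[0,0,0],[0,0,0],[0,0,0],[0,0,0],[0,0,0],[0,0,0]],"gripper":[0,0,0,0,0,0,0,0,0,0]}' 90
cat > rod.py <<'E'
from h import *
# rod in tool frame, seen by the wrist camera and the scene cameras
T=pose(); Ti=np.linalg.inv(T)
for c in('wrist','scene','side'):
    im,W=cloud(c); P=W.reshape(-1,3); P=P[~np.isnan(P[:,0])]; Q=P@Ti[:3,:3].T+Ti[:3,3]
    m=(abs(Q[:,1])<.02)&(abs(Q[:,0])<.19)&(abs(Q[:,0])>.03)&(abs(Q[:,2]+.019)<.03); q=Q[m]
    if len(q)<15: print(c,len(q)); continue
    b=np.polyfit(q[:,0],q[:,1],1); g=np.polyfit(q[:,0],q[:,2],1)
    print(c,len(q),'x range',np.percentile(q[:,0],[0,1,99,100]).round(4),'y fit',b.round(4),'z fit',g.round(4))
print(T[:3,3],sensors.read_state()['eef_rot'])
E
python3 rod.py
```

```text
time: 16.4
position: [0.4479, 0.2136, 0.1623]
eef_rot: [3.14, -0.001, 1.617]
wrist_force: [-0.3, 1.0, -2.9]
width: 0.136
gripper_force: 87.8
wrist 9891 x range [-0.0436 -0.039   0.1023  0.1036] y fit [ 0.0005 -0.0001] z fit [ 0.0101 -0.0222]
scene 348 x range [-0.1067 -0.104   0.1478  0.1496] y fit [-0.0004  0.0038] z fit [ 0.012  -0.0214]
side 184 x range [-0.035  -0.0331  0.1535  0.1548] y fit [-0.0018 -0.0014] z fit [ 0.0131 -0.0239]
[0.44790827 0.21358811 0.16227104] [-3.14054113e+00  4.43629898e-04  1.61735862e+00]
```

The rod is held nearly level, with its middle 21 mm ahead of the grasp. Now turn it and carry it over the cradle.

```bash
python3 -m crank '{"linear":[[0,0,0],[0,0,0],[0,0,0],[-0.01,0.012,0],[-0.02,0.022,0],[-0.023,0.026,0],[-0.025,0.028,0],[-0.025,0.028,0],[-0.025,0.028,0],[-0.025,0.028,0]],"twist":[[0,0,2],[0,0,3.6],[0,0,2],[0,0,0],[0,0,0],[0,0,0],[0,0,0],[0,0,0],[0,0,0],[0,0,0]],"gripper":[0,0,0,0,0,0,0,0,0,0]}' 90
python3 -m crank '{"linear":[[-0.022,0.025,0],[-0.018,0.02,0],[-0.01,0.01,0],[0,0,0],[0,0,0]],"twist":[[0,0,0],[0,0,0],[0,0,0],[0,0,0],[0,0,0]],"gripper":[0,0,0,0,0]}' 90
cat > place.py <<'E'
exec(open('rod.py').read())
P=[cloud('wrist'),]; im,W=P[0]; save(im,'w7.png'); np.save('w7.npy',W)
# rod mid & seat in tool frame
Ps=W.reshape(-1,3); b=(abs(Ps[:,0]-.658)<.08)&(Ps[:,1]>-.13)&(Ps[:,1]<.16)
for zl,zh in((.018,.027),(.055,.075)):
    Q=Ps[b&(Ps[:,2]>zl)&(Ps[:,2]<zh)].astype(np.float32)
    if len(Q)>20: print(zl,len(Q),cv2.minAreaRect(Q[:,:2]*1000))
Q=Ps[b&(Ps[:,1]>.06)&(Ps[:,2]>.045)&(Ps[:,2]<.08)]; print('saddle+',Q.min(0),Q.max(0))
seat=np.array([.658,.0132,.060]); ay=np.array([.0859,.9963,0])
T=np.eye(4); ps=[pose() for _ in range(5)]; p=np.mean([q[:3,3] for q in ps],0); Rm=ps[-1][:3,:3]
print('TCP target rel (tool):',Rm.T@(seat-.021*ay-p),'yaw err deg',np.degrees(1.4847-np.arctan2(Rm[1,0],Rm[0,0])))
E
python3 place.py
```

```text
time: 17.55
position: [0.6067, 0.0442, 0.1605]
eef_rot: [-3.141, 0.0, 1.485]
wrist_force: [0.4, 0.7, -1.8]
width: 0.13
gripper_force: 87.8
time: 18.05
position: [0.6553, -0.0082, 0.1605]
eef_rot: [-3.14, -0.0, 1.485]
wrist_force: [-0.6, 1.2, -2.7]
width: 0.131
gripper_force: 87.9
wrist 9890 x range [-0.0441 -0.0391  0.1023  0.1038] y fit [ 0.0006 -0.0001] z fit [ 0.0093 -0.0221]
scene 424 x range [-0.1048 -0.1012  0.1492  0.1514] y fit [-0.0001  0.0033] z fit [ 0.0115 -0.0227]
side 136 x range [-0.0583 -0.0241  0.1502  0.1515] y fit [ 0.0124 -0.0044] z fit [ 0.0141 -0.0253]
[ 0.65530563 -0.00816879  0.16054343] [-3.14059577e+00 -8.25721903e-05  1.48588776e+00]
0.018 10694 ((659.2462768554688, 24.956954956054688), (205.00201416015625, 69.52750396728516), 85.1361312866211)
0.055 1160 ((665.1654052734375, 92.9495620727539), (16.170076370239258, 50.99072265625), 85.05545806884766)
saddle+ [0.63942569 0.08285374 0.04543506] [0.69060603 0.10289696 0.07117716]
TCP target rel (tool): [-0.00039228  0.00080662  0.10128822] yaw err deg -0.07373283346875038
```

View pics/w7.png

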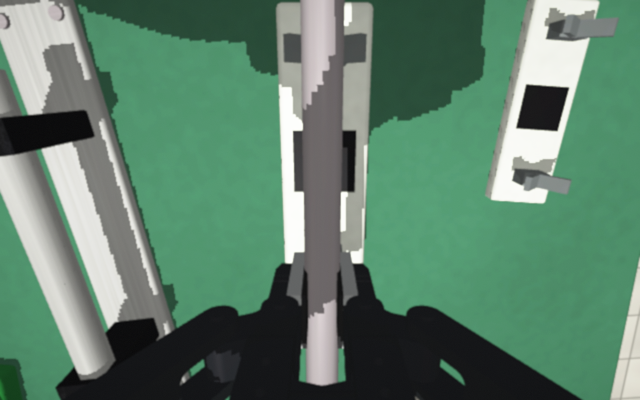

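The rod (px 322,100) lies centred over the far saddle (325,47). I level it by 0.6° and lower it, feeling for contact.

```bash
python3 -m crank '{"linear":[[0,0.0008,0.01],[0,0,0.015],[0,0,0.015],[0,0,0.015],[0,0,0.015],[0,0,0.012],[0,0,0.008],[0,0,0.004],[0,0,0],[0,0,0]],"twist":[[0,0.6,0],[0,0,0],[0,0,0],[0,0,0],[0,0,0],[0,0,0],[0,0,0],[0,0,0],[0,0,0],[0,0,0]],"gripper":[0,0,0,0,0,0,0,0,0,0]}' 60
python3 -m crank '{"linear":[[0,0,0.002],[0,0,0.002],[0,0,0],[0,0,0]],"twist":[[0,0,0],[0,0,0],[0,0,0],[0,0,0]],"gripper":[0,0,0,0]}' 60
python3 rod.py
```

```text
time: 19.25
position: [0.6575, -0.0074, 0.0678]
eef_rot: [3.141, -0.011, 1.485]
wrist_force: [-0.7, -0.6, -2.2]
width: 0.134
gripper_force: 87.9
time: 19.65
position: [0.6571, -0.0074, 0.0634]
eef_rot: [3.142, -0.01, 1.485]
wrist_force: [-0.2, 0.6, -2.2]
width: 0.132
gripper_force: 87.9
wrist 13626 x range [-0.0676 -0.0598  0.1071  0.1088] y fit [ 0.0005 -0.0001] z fit [ 0.0611 -0.0193]
scene 441 x range [-0.1056 -0.1012  0.1494  0.1525] y fit [0.0008 0.0024] z fit [ 0.002  -0.0186]
side 162 x range [-0.0697 -0.053   0.1497  0.153 ] y fit [-0.0389  0.0019] z fit [-0.0055 -0.0175]
[ 0.65707969 -0.00736863  0.06341526] [ 3.14146448 -0.01048902  1.48466029]
```

```bash
python3 -m crank '{"linear":[[0,0,0.004],[0,0,0.004],[0,0,0.004],[0,0,0.003],[0,0,0],[0,0,0]],"twist":[[0,0,0],[0,0,0],[0,0,0],[0,0,0],[0,0,0],[0,0,0]],"gripper":[0,0,0,0,0,0]}'
python3 -m crank '{"linear":[[0,0,0.002],[0,0,0.001],[0,0,0],[0,0,0]],"twist":[[0,0,0],[0,0,0],[0,0,0],[0,0,0]],"gripper":[0,0,0,0]}'
```

```text
time: 20.4
position: [0.657, -0.0072, 0.0482]
eef_rot: [-3.141, -0.01, 1.485]
wrist_force: [0.2, 0.4, -2.7]
width: 0.131
gripper_force: 87.9
time: 20.8
position: [0.6571, -0.0072, 0.0454]
eef_rot: [3.142, -0.01, 1.485]
wrist_force: [-0.4, -0.6, -1.9]
width: 0.13
gripper_force: 87.9
```

```bash
python3 -m crank '{"linear":[[0,0,0.001],[0,0,0.001],[0,0,0],[0,0,0]],"twist":[[0,0,0],[0,0,0],[0,0,0],[0,0,0]],"gripper":[0,0,0,0]}'
python3 -m crank '{"linear":[[0,0,0.001],[0,0,0.001],[0,0,0],[0,0,0]],"twist":[[0,0,0],[0,0,0],[0,0,0],[0,0,0]],"gripper":[0,0,0,0]}'
```

```text
time: 21.2
position: [0.6571, -0.0072, 0.0433]
eef_rot: [-3.141, -0.01, 1.485]
wrist_force: [1.6, -0.3, -1.8]
width: 0.131
gripper_force: 87.9
time: 21.6
position: [0.6572, -0.0072, 0.0421]
eef_rot: [3.141, -0.01, 1.485]
wrist_force: [-3.2, -0.2, 5.7]
width: 0.131
gripper_force: 88.9
```

```bash
python3 -m crank '{"linear":[[0,0,0.0007],[0,0,0.0005],[0,0,0],[0,0,0]],"twist":[[0,0,0],[0,0,0],[0,0,0],[0,0,0]],"gripper":[0,0,0,0]}'
python3 rod.py
python3 - <<'E'
from h import *
for c in('scene','side'):
    im,W=cloud(c); P=W.reshape(-1,3); d=P-[.658,.0132,.06]; X=d@[.9963,-.0859,0];Y=d@[.0859,.9963,0];Z=P[:,2]
    for a in(-.13,-.11,-.06,.05,.09,.11):
        m=(abs(X)<.012)&(Y>a)&(Y<a+.02)&(Z>.05)&(Z<.08); q=Z[m]; print(c,a,m.sum(),q.max().round(4) if m.any() else 0, X[m].mean().round(4) if m.any() else 0)
    m=(abs(X)<.012)&(abs(Y)<.17)&(Z>.05)&(Z<.08); print(Y[m].min(),Y[m].max())
E
```

```text
time: 22.0
position: [0.6573, -0.0071, 0.042]
eef_rot: [3.141, -0.01, 1.485]
wrist_force: [-6.4, 0.5, 15.4]
width: 0.129
gripper_force: 89.8
wrist 14315 x range [-0.0575 -0.052   0.1031  0.1047] y fit [-0.0001 -0.0001] z fit [-0.0239 -0.0184]
scene 513 x range [-0.1062 -0.1022  0.1486  0.1516] y fit [-0.0007  0.0027] z fit [-0.0002 -0.0194]
side 194 x range [-0.0624 -0.0561  0.1503  0.1523] y fit [ 0.0401 -0.0066] z fit [ 0.0148 -0.0217]
[ 0.65728225 -0.00713721  0.04202537] [ 3.14116537 -0.01049019  1.48471741]
scene -0.13 28 0.0719 0.0042
scene -0.11 35 0.0697 0.0043
scene -0.06 24 0.0688 0.0039
scene 0.05 37 0.0708 0.0041
scene 0.09 39 0.0704 0.0043
scene 0.11 37 0.0698 0.0044
-0.1273897426740341 0.13109268995880244
side -0.13 0 0 0
side -0.11 0 0 0
side -0.06 1 0.0664 0.0048
side 0.05 18 0.0737 -0.0014
side 0.09 22 0.0717 -0.0014
side 0.11 22 0.0728 -0.0008
-0.07863351826044626 0.13110575104502192
```

Contact on both saddles, but one flank is pushing slightly sideways. I'll ease the rod 0.8 mm towards −y of the tool.

```bash
python3 -m crank '{"linear":[[0,-0.0005,0],[0,-0.0003,0],[0,0,0.0005],[0,0,0],[0,0,0]],"twist":[[0,0,0],[0,0,0],[0,0,0],[0,0,0],[0,0,0]],"gripper":[0,0,0,0,0]}'
```

```text
time: 22.75
position: [0.6573, -0.0071, 0.042]
eef_rot: [3.139, -0.011, 1.485]
wrist_force: [-6.9, 0.6, 15.5]
width: 0.13
gripper_force: 90.0
```

```bash
python3 -m crank '{"linear":[[0,-0.001,0],[0,-0.001,0],[0,0,0],[0,0,0]],"twist":[[0,0,0],[0,0,0],[0,0,0],[0,0,0]],"gripper":[0,0,0,0]}'
```

```text
time: 23.15
position: [0.657, -0.0071, 0.0418]
eef_rot: [3.136, -0.011, 1.485]
wrist_force: [0.4, -0.5, 8.9]
width: 0.132
gripper_force: 89.1
```

```bash
python3 -m crank '{"linear":[[0,0,0.0007],[0,0,0],[0,0,0],[0,0,0]],"twist":[[0,0,0],[0,0,0],[0,0,0],[0,0,0]],"gripper":[0,0,0,0]}' 40
python3 -m crank '{"linear":[[0,0,0],[0,0,0],[0,0,0],[0,0,0],[0,0,0]],"twist":[[0,0,0],[0,0,0],[0,0,0],[0,0,0],[0,0,0]],"gripper":[0.016,0.02,0.03,0.04,0.04]}'
python3 - <<'E'
from h import *
im,W=cloud('scene'); P=W.reshape(-1,3); d=P-[.658,.0132,.06]; X=d@[.9963,-.0859,0];Y=d@[.0859,.9963,0];Z=P[:,2]
for a in(-.13,-.11,-.06,.05,.09,.11):
    m=(abs(X)<.012)&(Y>a)&(Y<a+.02)&(Z>.05)&(Z<.08); print(a,m.sum(),Z[m].max().round(4),X[m].mean().round(4))
E
```

```text
time: 23.55
position: [0.657, -0.0071, 0.0418]
eef_rot: [3.136, -0.011, 1.485]
wrist_force: [-1.5, -1.0, 13.7]
width: 0.129
gripper_force: 89.7
time: 24.05
position: [0.6541, -0.0068, 0.0386]
eef_rot: [-3.141, -0.01, 1.485]
wrist_force: [0.1, -0.0, 0.3]
width: 0.464
gripper_force: 0.0
-0.13 27 0.0681 0.0037
-0.11 35 0.0699 0.004
-0.06 24 0.0692 0.0036
0.05 39 0.0705 0.0038
0.09 39 0.0703 0.0033
0.11 36 0.0685 0.0034
```

```bash
python3 -m crank '{"linear":[[0,0.0025,0],[0,0,-0.005],[0,0,-0.015],[0,0,-0.03],[0,0,-0.04],[0,0,-0.04],[0,0,-0.03],[0,0,-0.01],[0,0,0],[0,0,0]],"twist":[[0,0,0],[0,0,0],[0,0,0],[0,0,0],[0,0,0],[0,0,0],[0,0,0],[0,0,0],[0,0,0],[0,0,0]],"gripper":[0.045,0.045,0.045,0.045,0.045,0.045,0.045,0.045,0.045,0.045]}'
python3 - <<'E'
from h import *
im,W=cloud('wrist'); save(im,'w9.png')
for c in('wrist','scene','side'):
    if c!='wrist': im,W=cloud(c)
    P=W.reshape(-1,3); d=P-[.658,.0132,.06]; X=d@[.9963,-.0859,0];Y=d@[.0859,.9963,0];Z=P[:,2]
    m=(abs(X)<.012)&(abs(Y)<.17)&(Z>.055)&(Z<.08); print(c,m.sum(),Y[m].min(),Y[m].max(),np.polyfit(Y[m],X[m],1),np.polyfit(Y[m],Z[m],1))
    m=(abs(P[:,0]-.47)<.05)&(P[:,1]<-.17)&(P[:,1]>-.3)&(Z>.095)&(Z<.11)
    if m.any(): print(' ejector y',np.median(P[m,1]))
E
```

```text
time: 25.1
position: [0.6558, -0.0088, 0.2081]
eef_rot: [-3.14, -0.01, 1.485]
wrist_force: [-1.0, 0.4, -0.5]
width: 0.528
gripper_force: 0.0
wrist 5537 -0.12815600923670498 0.1174524316604067 [-0.00022139  0.00015248] [-0.00063703  0.06354172]
scene 504 -0.12782425751839907 0.1310896558174924 [-0.00045863  0.0034845 ] [-0.00109606  0.06479535]
 ejector y -0.24345869203711845
side 259 -0.12453505621017688 0.13079361165952025 [-0.00105382 -0.00197504] [-0.00021198  0.06603978]
 ejector y -0.2443726156252669
```

View pics/w9.png

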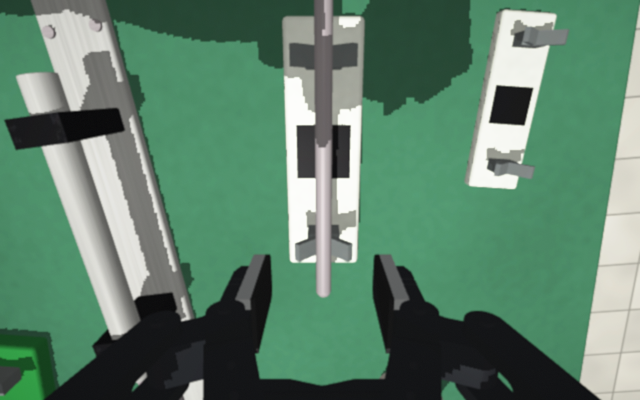

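The rod lies in both V saddles (px 323,55 and 323,245), level and centred, and the gripper is clear of it. Handing in.

```bash
python3 -c "
from bench import job_done; print(job_done())"
```

```text
the job is handed in; nothing more can be done
None
```

The job is handed in: at the last look the rod lay level and centred in both V saddles of the large white cradle, released and with the gripper clear, and the ejector was back out (about 25 s used); the hand-in returned no verdict.

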